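# Close the spice tin with its double lid and take the outer lid off again

## Task

Close the open tin of nutmegs with its double lid: pick up the two nested lids together by the inner lid's wooden-topped knob, which stands up through the collar of the outer lid, lower them gently onto the tin until the inner lid sits fully home in its mouth, and let go of the knob. Then grip the outer lid by its collar and lift it alone straight up off the knob, leaving the inner lid seated and undisturbed on the tin, and finish while still holding the outer lid still and level in the air, at least 10 cm higher than where it sat on the tin. Never take the lids apart before the tin is closed, drop neither, leave the tin standing in its place, and leave the other things alone.

Things in the scene. Friction and masses are not known exactly. Their poses are not given: they have to be found in the camera images.
- tin: Open round aluminium tin with a few nutmegs on its floor, loose, about 0.6 kg: 110 mm outside diameter, 2.5 mm wall (mouth 105 mm), 75 mm high. Origin at the centre of its underside, z up. It stands on the left or on the right of the table, the lids on the other side.
- tin_mouth (a point): Centre of the tin's mouth, level with its rim, 75 mm above the tin's origin.
- inner_lid: Inner aluminium lid, loose, 0.2 kg. Bottom up: plug 99 mm wide, 12 mm deep (foot tapers to 90 mm) that enters the tin; flange 108 mm wide, 4 mm thick that rests on its rim; on the axis a straight round knob 24 mm wide, 16 to 73 mm above the origin. Origin: centre of the plug's underside, z up. Starts on the table on its plug; fully home, its origin is 63 mm above the tin's origin.
- knob_top (a point): Centre of the knob's top face, 73 mm above the inner lid's origin. Nested, only the knob's top 24 mm (21 of them wood) stands above the outer lid's collar: grip it there. The knob passes through the collar with 4 mm play all round.
- outer_lid: Outer aluminium lid, loose, 0.16 kg, lying unfastened on the inner flange: the knob carries both lids, the collar this one alone. Plate 124 mm wide, 3 mm thick; 10 mm skirt below it, 120 mm inside; collar on top round its hole, 42 mm outside, 32 inside. Origin on the axis at the skirt's lower edge, z up: plate top 13 mm, collar 13 to 43 mm up. Nested: origin 6 mm above the inner lid's.
- collar_top (a point): Centre of the collar's upper edge, 43 mm above the outer lid's origin.
- cup: White enamel mug, 68 mm wide, 70 mm high; a bystander. Origin under its centre.
- weight: Brass weight, 40 mm wide, 47 mm high; a bystander. Origin under its centre.
- jar: Glass jar with a steel cap, 60 mm wide, 100 mm high; a bystander. Origin under its centre.
- yam1: Sweet potato, about 190 by 60 mm, 60 mm high; a bystander. Origin under its centre.
- yam2: Sweet potato, about 210 by 60 mm, 60 mm high; a bystander. Origin under its centre.
- spoon: Wooden spoon, 200 mm long; a bystander. Origin on its underside.
- canister: Closed canister with a small black knob on its one lid, 94 mm wide, 110 mm high; a bystander. Origin under its centre.
- bowl: Small blue bowl, 110 mm wide, 45 mm high; a bystander. Origin under its centre.
Things that resemble listed ones, but are neither listed nor needed, are in the scene too. Leave any green or purple look-alike of the outer_lid alone.

How it is judged (in metres and radians):
On the way, in this order (a step that is already met when the one before it is completed fails the run):
1. the two lids are lifted together, nested, by the inner lid's knob (height (world z) of inner_lid above 0.03 m and contact force between the fingers and inner_lid above 0.5 N and z of outer_lid in the frame of inner_lid between 0.002 and 0.012 m and horizontal distance between outer_lid and inner_lid below 0.009 m and angle between the z axis of outer_lid and the z axis of inner_lid, either way round below 0.12 rad), for 0.2 s.
2. both lids are on the tin, the inner lid fully home, the outer lid nested on it, and the knob is let go (z of inner_lid in the frame of tin between 0.059 and 0.067 m and horizontal distance between inner_lid and tin below 0.007 m and angle between inner_lid's own z axis and vertical below 0.08 rad and z of outer_lid in the frame of inner_lid between 0.002 and 0.012 m and horizontal distance between outer_lid and inner_lid below 0.009 m and angle between the z axis of outer_lid and the z axis of inner_lid, either way round below 0.12 rad and contact force between the fingers and inner_lid below 0.2 N), for 0.3 s.
At the end, for the whole second after the job is handed in: Inner lid home in the tin (height within 4 mm, centred within 7 mm, tilt under 0.08 rad), untouched; outer lid held in the fingers, level within 0.2 rad, still, at least 85 mm above where it sat, touching neither inner lid nor tin; tin upright, within 35 mm of its place (z of inner_lid in the frame of tin between 0.059 and 0.067 m and horizontal distance between inner_lid and tin below 0.007 m and angle between inner_lid's own z axis and vertical below 0.08 rad and z of outer_lid in the frame of tin above 0.154 m and contact force between the fingers and outer_lid above 1 N and contact force between each of the fingers, outer_lid and inner_lid below 0.2 N and contact force between outer_lid and tin below 0.2 N and angle between outer_lid's own z axis and vertical below 0.2 rad and linear speed of outer_lid below 0.03 m/s and linear speed of inner_lid below 0.02 m/s and angle between tin's own z axis and vertical below 0.05 rad and distance of tin from where it was at the start of the episode below 0.035 m); the arm keeps its last pose, push and grip.
It fails at once if the lids are taken apart while the inner lid is not fully home on the tin (before the tin is closed, or by disturbing the inner lid afterwards) ((z of outer_lid in the frame of inner_lid above 0.026 m or horizontal distance between outer_lid and inner_lid above 0.02 m) and not (z of inner_lid in the frame of tin between 0.059 and 0.067 m and horizontal distance between inner_lid and tin below 0.007 m and angle between inner_lid's own z axis and vertical below 0.08 rad)).
It fails at once if the inner lid is dropped or thrown (over 0.4 m/s while out of the fingers) (contact force between the fingers and inner_lid below 0.05 N and linear speed of inner_lid above 0.4 m/s).
It fails at once if the outer lid is dropped or thrown (over 0.4 m/s off the inner lid and out of the fingers) (contact force between the fingers and outer_lid below 0.05 N and contact force between outer_lid and inner_lid below 0.02 N and linear speed of outer_lid above 0.4 m/s).
It fails at once if the tin is pushed more than 35 mm or tipped (distance of tin from where it was at the start of the episode above 0.035 m or angle between tin's own z axis and vertical above 0.2 rad).
It fails at once if a bystander is moved more than 30 mm or knocked over (distance of any of cup, weight, jar, yam1, yam2, spoon, canister, bowl from where it was at the start of the episode above 0.03 m or angle between any of cup, weight, jar, canister, bowl's own z axis and vertical above 0.4 rad).
It also fails if it takes over 61 s, if anything falls off the work surface, if the arm or the gripper's body presses on something with over 40 N, if the wrist force passes 120 N, or if a joint passes its speed limit or range.

## Robot

A 7-joint arm with a two-finger parallel gripper is mounted at the origin on the work surface. World frame = base frame: x ahead of the robot, y to its left, z up, the work surface at z = 0. Lengths are in mm, angles in rad, forces in N, time in s.
With the tool pointing down it reaches from about 425 to 925 mm from the base axis. Payload 6.8 kg.
Tool frame: the origin (TCP) lies at the very end of the fingers, on their centre line; the grasp point (between the pads) lies 19 mm behind it; z points along the fingers, y is the line along which they close (so a half turn about z gives the same grasp; the last joint's range is limited). The gripper opens to 85 mm and grips with 20 to 120 N. Pads are 22 mm wide; open, the fingers measure 114 mm over their backs; the gripper's body (76 mm by 85 mm) begins 54 mm behind the grasp point. The pads swing forward as they close: fully open they stand 13 mm farther back than shut.
Start: joints at [-1.396, 0.477, 0.022, 1.555, -0.011, 1.109, -0.083], TCP at [188.351, 648.206, 231.308] pointing down, gripper open.
Joint ranges: [-2.96, 2.96], [-0.34, 2.1], [-1.41, 1.46], [0.24, 2.44], [-1.37, 4.51], [0.17, 1.92], [-2.96, 2.96]. Speed limits (rad/s): [2.39, 2.39, 3.14, 3.14, 3.14, 3.14, 3.14].

## Interface

Orientations are given as a unit quaternion [x, y, z, w].
In Python, from station import arm gives the robot as it stands.
- The arm moves only by the shell command python3 -m handwheel 'ROWS' [FORCE]. ROWS is JSON, a list that holds one entry, the list of rows, each a list of 5 numbers: the shift along the tool's x, y, z in mm, then the turn about the tool's z in degrees, then the finger opening in mm, from 0 to 85.4. In form: [[[x, y, z, twist, fingers], ...]]. A call has 1 to 5 rows; each row shifts and turns the commanded pose from where the row before left it, along the tool's axes as they then stand; what a row does not reach is not made up. A row lasts 1/8 s, in which the tool goes at most 62.5 mm and 10.7 degrees, less where a joint would pass 70% of its speed; a pose out of reach is approached as far as the arm can. A call with a gripper value outside its range is refused whole. The fingers move at their own pace and stop on an object; FORCE is the grip in N (left out, the last holds). Time passes only in rows, so rows that do not move let the fingers close. It gives the time, the measured TCP pose, the force, the opening and the grip force at its end, in the units of the state.
- arm.get_obs(): the state, without advancing time (a new reading comes with each control period).
- arm.grab_frame(name): name is "scene" or "top" or "wrist"; returns a dict with "frame" (420x560x3 uint8, blue, green, red), "fx", "fy", "cx", "cy" (pixels), "R" (3x3) and "t" (3): a world point X has camera coordinates R X + t; the wrist camera has in their place "mount" (4x4, takes a point from camera to tool coordinates, whose origin is the TCP and whose axes are the flange's). Camera axes: x right, y down, z forward; pixel columns grow to the right and rows downward; lengths in mm; the calibration is good to about 2 mm. The wrist camera is an equidistant fisheye: a pixel r from the principal point sees the ray r / f radians off the axis. A picture is of the moment at which its call begins: read the wrist's pose just before it. There is no depth.
- arm.close_job(): hands the job in; it is judged then, once.
The state is a dict: "t": time; "qpos": joint angles; "joint_velocities": joint speeds; "tau": joint torques, N m; "ee_pos": TCP position; "ee_rot": TCP orientation; "force": force on the tool from outside, world axes, zero at the start; "moment": the same for the moment, N m; "finger_gap": opening from 0.0 (shut) to 1.0 (fully open); "gripper_force": force on a finger pad.
Only numpy, scipy, OpenCV 4.12 (cv2) and the standard library are available. Lean on these libraries where they do the work, as an engineer would, in place of code of your own. Each camera call takes 0.05 s, during which the arm holds its last target. There are 200 camera calls.

## Working session

There is one attempt and no reset: what is moved stays moved. The work goes in short steps, Python scripts to look and compute and a shell command to move; the robot and the scene stay as the last step left them, time stands still between calls to the robot, and variables do not carry over. Pictures are saved under pics/ and viewed, at most 11 in all, crops included, and the job is handed in when it is done.

```bash
mkdir -p pics; ls
cat > h.py <<'E'
import numpy as np, cv2
from station import arm
def ray(c,u,v):
    d=np.array([(u-c["cx"])/c["fx"],(v-c["cy"])/c["fy"],1.]); R=np.array(c["R"]);t=np.array(c["t"])
    return -R.T@t, R.T@d
def onz(c,u,v,z):
    o,d=ray(c,u,v); return o+d*(z-o[2])/d[2]
E
python3 - <<'E'
from h import *
import pickle
o=arm.get_obs();print(o["ee_pos"],o["ee_rot"],o["t"])
fs={n:arm.grab_frame(n) for n in("scene","top","wrist")}
pickle.dump((o,fs),open("f0.pkl","wb"))
for n in fs: cv2.imwrite(f"pics/{n}0.png",fs[n]["frame"])
print(fs["wrist"]["mount"],fs["wrist"]["fx"])
for n in("scene","top"): c=fs[n];print(n,-np.array(c["R"]).T@c["t"],c["fx"])
E
```

```text
pics
[188.22327251 647.5987585  230.30659635] [ 1.40953176e-01  9.90015820e-01 -9.34886717e-04 -6.03233643e-05] 0.0
[[-1.67292698e-04 -9.57199473e-01 -2.89428992e-01  7.32717670e+01]
 [ 9.99999658e-01 -3.94545343e-04  7.26830968e-04 -4.54407014e-02]
 [-8.09915080e-04 -2.89428771e-01  9.57199212e-01 -1.41361234e+02]
 [ 0.00000000e+00  0.00000000e+00  0.00000000e+00  1.00000000e+00]] 325.19226210127806
scene [1594.76664869 -102.15696143  823.87983181] 519.7370172280373
top [ 326.27373688    5.6866599  1526.44843212] 545.9213854368477
```

View pics/top0.png

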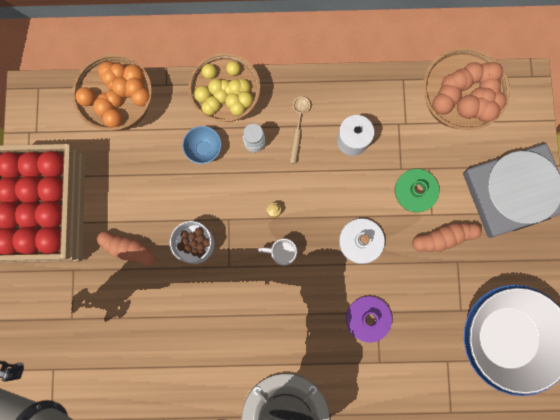

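View pics/scene0.png

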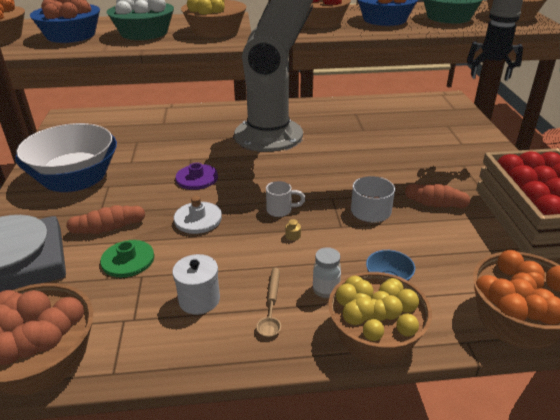

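The lids and their look-alikes in the top picture are aluminium with a wooden knob at (362,241), green at (417,190) and purple at (370,319). Only the aluminium one fits "outer aluminium lid". The tin with nutmegs is at (192,242) in the top picture and (373,198) in the scene picture. The canister at (355,135) has a black knob, so it is a bystander. Next I measure and take a crop to confirm.

```bash
cat > m.py <<'E'
from h import *
import pickle
o,fs=pickle.load(open("f0.pkl","rb"))
T=fs["top"];S=fs["scene"]
def blob(c,box,f,name):
    x0,y0,x1,y1=box; im=c["frame"][y0:y1,x0:x1]; m=f(cv2.cvtColor(im,cv2.COLOR_BGR2HSV).astype(int)).astype(np.uint8)
    cs,_=cv2.findContours(m,cv2.RETR_EXTERNAL,cv2.CHAIN_APPROX_NONE); k=max(cs,key=cv2.contourArea)
    e=cv2.fitEllipse(cv2.convexHull(k)); p=(e[0][0]+x0,e[0][1]+y0); print(name,np.round(p,1),np.round(e[1],1),cv2.contourArea(k)); return p
grey=lambda h:(h[...,1]<60)&(h[...,2]>90)
p=blob(T,(330,210,395,272),grey,"plate top"); print(onz(T,*p,19), 124*T["fx"]/1507)
p=blob(T,(160,212,225,272),grey,"tin rim"); print(onz(T,*p,75),110*T["fx"]/1451)
wood=lambda h:(h[...,1]>70)&(h[...,2]>40)
p=blob(T,(354,230,376,250),wood,"knob top");q=blob(S,(188,194,206,210),wood,"knob scene")
print(onz(T,*p,79),onz(S,*q,70))
a=cv2.resize(T["frame"][200:285,320:405],None,fx=4.5,fy=4.5,interpolation=cv2.INTER_CUBIC)
b=cv2.resize(S["frame"][180:245,160:236],(383,382),interpolation=cv2.INTER_CUBIC)
cv2.imwrite("pics/crop.png",np.hstack([a,b]))
E
python3 m.py
```

```text
plate top [361.3 240.7] [45.8 46.2] 1610.5
[ 469.53974689 -222.366895     19.        ] 44.91987511225555
tin rim [191.3 242.1] [42.5 45.2] 1458.0
[470.95360927 239.66377794  75.        ] 41.38618359617729
knob top [364.2 238.8] [8.2 9. ] 49.0
knob scene [196.3 197.8] [16.7 19.1] 153.0
[ 468.74688595 -221.12215762   79.        ] [ 466.40877805 -219.91431461   70.        ]
```

View pics/crop.png

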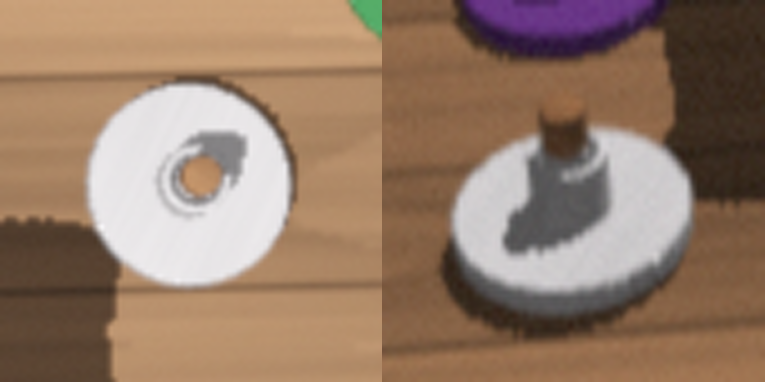

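The crop confirms it: the aluminium plate carries a collar with a wooden-topped knob standing in it, so these are the nested lids, near (469,-221). I'll move over the tin first and look at it on the way.

```bash
python3 -m handwheel '[[[-38.5,-31.3,0,0,85],[-38.5,-31.3,0,0,85],[-38.5,-31.3,0,0,85],[-38.5,-31.3,0,0,85],[-38.5,-31.3,0,0,85]]]' 40
python3 -m handwheel '[[[-38.5,-31.3,0,0,85],[-38.5,-31.3,0,0,85],[-38.5,-31.3,0,0,85],[-38.5,-31.3,0,0,85],[-38.5,-31.3,0,0,85]]]'
python3 -m handwheel '[[[0,0,0,0,85],[0,0,0,0,85]]]'
cat >> h.py <<'E'
from scipy.spatial.transform import Rotation as Ro
def wgrab(name):
    o=arm.get_obs();f=arm.grab_frame("wrist");cv2.imwrite("pics/%s.png"%name,f["frame"])
    import pickle;pickle.dump((o,f),open(name+".pkl","wb"));return o,f
def wray(o,f,u,v):
    a,b=u-f["cx"],v-f["cy"];r=np.hypot(a,b)+1e-9;th=r/f["fx"]
    d=np.array([np.sin(th)*a/r,np.sin(th)*b/r,np.cos(th)]);M=np.array(f["mount"])
    R=Ro.from_quat(o["ee_rot"]).as_matrix();return R@M[:3,3]+o["ee_pos"],R@M[:3,:3]@d
def wonz(o,f,u,v,z):
    p,d=wray(o,f,u,v);return p+d*(z-p[2])/d[2]
def toolxy(o,target):
    return Ro.from_quat(o["ee_rot"]).inv().apply(np.array(target)-o["ee_pos"])
def circ(P):
    A=np.c_[2*P[:,:2],np.ones(len(P))];s=np.linalg.lstsq(A,(P[:,:2]**2).sum(1),rcond=None)[0]
    return s[:2],np.sqrt(s[2]+s[:2]@s[:2])
E
python3 -c "
from h import *
o,f=wgrab('w1');print(o['ee_pos'],o['ee_rot'],o['t'])"
```

```text
t: 0.78
ee_pos: [330.2, 442.6, 231.2]
ee_rot: [0.141, 0.99, -0.0, -0.0]
force: [2.1, 0.3, 0.2]
finger_gap: 0.996
gripper_force: 0.0
t: 1.4
ee_pos: [471.3, 238.7, 231.3]
ee_rot: [0.141, 0.99, 0.0, -0.0]
force: [0.4, -0.3, -0.5]
finger_gap: 0.996
gripper_force: 0.0
t: 1.65
ee_pos: [470.2, 240.7, 231.1]
ee_rot: [0.141, 0.99, 0.0, -0.0]
force: [-0.3, 0.3, -0.3]
finger_gap: 0.997
gripper_force: 0.0
[470.22140171 240.68632342 231.10622674] [ 1.40828438e-01  9.90033951e-01  6.73289459e-05 -3.50000459e-04] 1.65
```

View pics/w1.png

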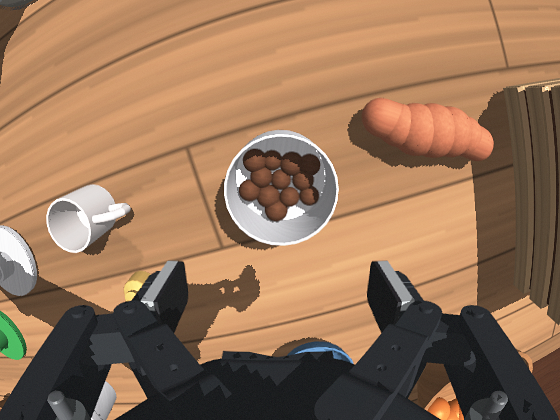

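The tin with nutmegs is at about (281,188) in the wrist view. Its outer wall shows only at the top edge, and the weight, cup and yam are clear of it. I'll fit the rim circle from the lower arc, where the rim is the outline.

```bash
cat > rim.py <<'E'
from h import *
import pickle
from scipy.optimize import least_squares
o,f=pickle.load(open("w1.pkl","rb"))
h=cv2.cvtColor(f["frame"],cv2.COLOR_BGR2HSV).astype(int)
m=((h[...,1]<60)&(h[...,2]>80)).astype(np.uint8); m[:,:200]=0;m[:,345:]=0;m[:120]=0;m[258:]=0
cs,_=cv2.findContours(m,cv2.RETR_EXTERNAL,cv2.CHAIN_APPROX_NONE);k=cv2.convexHull(max(cs,key=cv2.contourArea))[:,0]
print(cv2.boundingRect(k))
for lim in(150,185,200):
    P=np.array([wonz(o,f,*p,75) for p in k if p[1]>lim])
    s=least_squares(lambda c:np.hypot(P[:,0]-c[0],P[:,1]-c[1])-c[2],[470,240,55],loss="soft_l1").x
    t=least_squares(lambda c:np.hypot(P[:,0]-c[0],P[:,1]-c[1])-55,[470,240],loss="soft_l1")
    print(lim,len(P),s,t.x,np.abs(t.fun).max())
E
python3 rim.py
```

```text
(224, 130, 115, 116)
150 35 [472.52666747 243.79894106  54.68588855] [472.27395405 243.83746745] 0.5694943591082122
185 25 [472.52574676 243.74445175  54.67460446] [472.12784783 243.8011496 ] 0.460353173619545
200 21 [472.38357403 243.7822255   54.79726113] [472.15007286 243.85471782] 0.29453103496832256
```

```bash
python3 -m handwheel '[[[-13,-44.4,0,0,85],[-13,-44.4,0,0,85],[-13,-44.4,0,0,85],[-13,-44.4,0,0,85],[-13,-44.4,0,0,85]]]' >/dev/null
python3 -m handwheel '[[[-13,-44.4,0,0,85],[-13,-44.4,0,0,85],[-13,-44.4,0,0,85],[-13,-44.4,0,0,85],[-13,-44.4,0,0,85]]]' >/dev/null
python3 -m handwheel '[[[0,0,0,0,85],[0,0,0,0,85]]]'
python3 -c "
from h import *
o,f=wgrab('w2');print(o['ee_pos'],o['ee_rot'],o['t'])"
```

```text
t: 3.2
ee_pos: [472.1, -220.7, 231.0]
ee_rot: [0.14, 0.99, 0.0, -0.0]
force: [-0.1, 0.5, 0.6]
finger_gap: 0.994
gripper_force: 0.0
[ 472.11307055 -220.69758805  230.9979133 ] [ 1.39865494e-01  9.90170388e-01  3.96794194e-04 -2.96815478e-04] 3.2
```

View pics/w2.png

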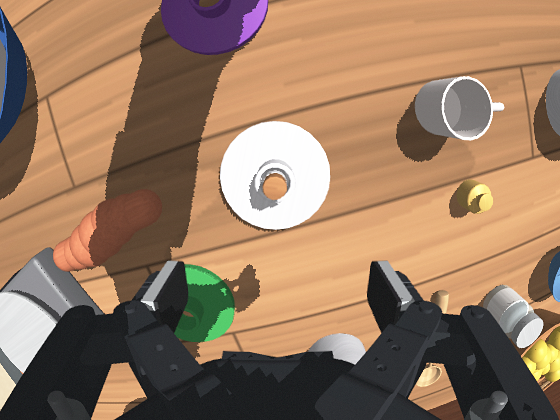

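The white aluminium plate is centred at about (275,176), with the wooden knob top at (275,186). The green and purple lids are to its side.

```bash
cat > lid.py <<'E'
from h import *
import pickle
from scipy.optimize import least_squares
o,f=pickle.load(open("w2.pkl","rb"))
h=cv2.cvtColor(f["frame"],cv2.COLOR_BGR2HSV).astype(int)
def fit(m,z,r,n):
    cs,_=cv2.findContours(m.astype(np.uint8),cv2.RETR_EXTERNAL,cv2.CHAIN_APPROX_NONE);k=cv2.convexHull(max(cs,key=cv2.contourArea))[:,0]
    P=np.array([wonz(o,f,*p,z) for p in k])
    s=least_squares(lambda c:np.hypot(P[:,0]-c[0],P[:,1]-c[1])-c[2],[470,-220,r],loss="soft_l1").x
    print(n,cv2.boundingRect(k),s,"want r",r,"tool shift",np.round(toolxy(o,[s[0],s[1],52]),1))
w=np.zeros(h.shape[:2],bool);w[110:240,210:340]=1
fit(w&(h[...,1]<40)&(h[...,2]>150),19,62,"plate")
w[:]=0;w[165:205,255:298]=1
fit(w&(h[...,1]>90)&(h[...,2]>90),73,12,"knob")
E
python3 lid.py
```

```text
plate (220, 121, 110, 109) [ 469.64619769 -222.54089704   61.58676052] want r 62 tool shift [  1.7  -2.6 179. ]
knob (263, 173, 24, 27) [ 467.94238207 -221.93781118   12.09616911] want r 12 tool shift [  3.5  -2.5 179. ]
```

```bash
python3 -m handwheel '[[[3.4,-2.3,30,0,85],[0,0,40,0,70],[0,0,40,0,60],[0,0,35,0,60],[0,0,20,0,60]]]' 40
python3 -m handwheel '[[[0,0,11,0,60],[0,0,2,0,60],[0,0,0,0,60],[0,0,0,0,60]]]'
python3 -c "
from h import *
o,f=wgrab('w3');print(toolxy(o,[468.1,-221.9,53]),o['finger_gap'])"
```

```text
t: 3.88
ee_pos: [467.5, -221.0, 64.5]
ee_rot: [0.139, 0.99, 0.001, -0.001]
force: [0.3, 1.1, 0.3]
finger_gap: 0.702
gripper_force: 0.0
t: 4.38
ee_pos: [468.4, -223.8, 54.1]
ee_rot: [0.141, 0.99, -0.0, 0.001]
force: [0.2, -0.2, 0.0]
finger_gap: 0.702
gripper_force: 0.0
[0.81035983 1.73848443 1.08427978] 0.7016169365334838
```

View pics/w3.png

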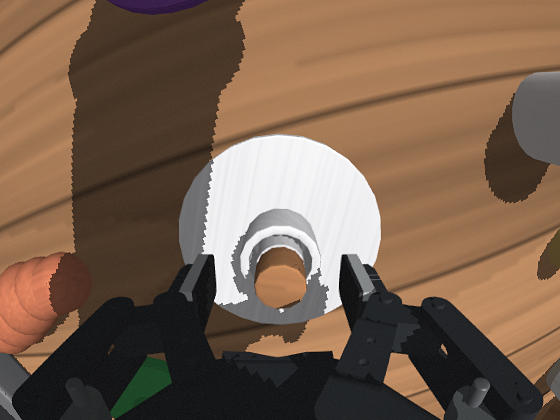

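The knob at (280,285) stands centred between the fingers, which are above the collar. I'll close and lift a little.

```bash
python3 -m handwheel '[[[0,0,0,0,40],[0,0,0,0,20],[0,0,0,0,15],[0,0,0,0,15],[0,0,0,0,15]]]' 50
python3 -m handwheel '[[[0,0,-3,0,15],[0,0,-6,0,15],[0,0,-10,0,15],[0,0,-15,0,15],[0,0,-15,0,15]]]'
python3 -m handwheel '[[[0,0,0,0,15],[0,0,0,0,15]]]'
python3 -c "
from h import *
o,f=wgrab('w4')"
```

```text
t: 5.05
ee_pos: [468.0, -223.4, 53.5]
ee_rot: [0.141, 0.99, 0.0, 0.0]
force: [0.7, 3.4, 6.5]
finger_gap: 0.262
gripper_force: 48.9
t: 5.68
ee_pos: [467.8, -223.8, 103.6]
ee_rot: [0.141, 0.99, -0.0, 0.0]
force: [0.2, -0.2, -4.1]
finger_gap: 0.259
gripper_force: 49.2
t: 5.92
ee_pos: [467.6, -223.5, 102.3]
ee_rot: [0.141, 0.99, 0.0, -0.0]
force: [0.7, 0.1, -4.1]
finger_gap: 0.258
gripper_force: 49.3
```

View pics/w4.png

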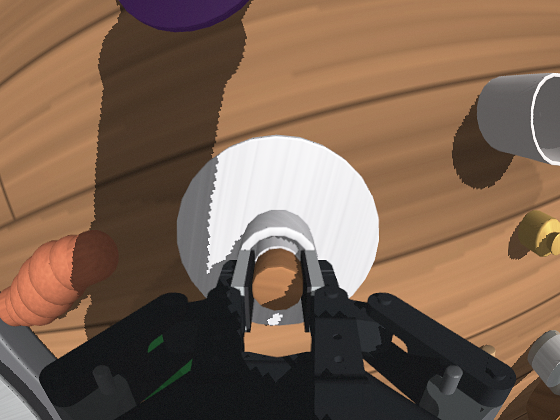

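Both lids hang nested on the knob, which is gripped at (277,280), with the plate level. Next I raise them and carry them over the tin.

```bash
python3 -m handwheel '[[[0,0,-15,0,15],[0,0,-30,0,15],[0,0,-35,0,15],[0,0,-30,0,15],[0,0,-15,0,15]]]' >/dev/null
python3 -m handwheel '[[[2.8,10,0,0,15],[5.6,20,0,0,15],[8.4,30,0,0,15],[9.8,35,0,0,15],[9.8,35,0,0,15]]]' >/dev/null
python3 -m handwheel '[[[9.8,35,0,0,15],[9.8,35,0,0,15],[9.8,35,0,0,15],[9.8,35,0,0,15],[9.8,35,0,0,15]]]'
python3 -m handwheel '[[[9.8,35,0,0,15],[9.8,35,0,0,15],[9.5,34,0,0,15],[7,25,0,0,15],[4.2,15,0,0,15]]]' >/dev/null
python3 -m handwheel '[[[0,0,0,0,15],[0,0,0,0,15]]]'
python3 -c "
from h import *
o,f=wgrab('w5');print(toolxy(o,[472.6,242.7,116.5]));s=arm.grab_frame('scene');cv2.imwrite('pics/s5.png',cv2.resize(s['frame'][70:260,280:480],None,fx=3,fy=3))"
```

```text
t: 7.85
ee_pos: [469.3, 94.6, 225.8]
ee_rot: [0.141, 0.99, -0.001, -0.001]
force: [0.2, -0.6, -3.7]
finger_gap: 0.259
gripper_force: 49.4
t: 8.72
ee_pos: [472.2, 241.0, 226.9]
ee_rot: [0.142, 0.99, -0.001, -0.0]
force: [0.0, -0.5, -4.6]
finger_gap: 0.259
gripper_force: 49.5
[9.24891369e-02 1.87771602e+00 1.10361060e+02]
```

View pics/s5.png

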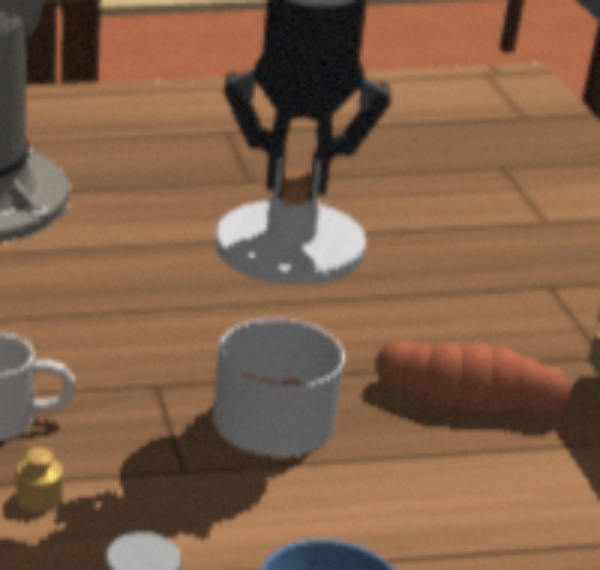

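The lids hang level above the tin. I'll cross-check the relative alignment in this scene view: rim at (280,357) and plate at (291,237) in the crop.

```bash
python3 -c "
from h import *
import pickle
S=pickle.load(open('f0.pkl','rb'))[1]['scene']
print(onz(S,280+280.5/3,70+357/3,75),onz(S,280+291.5/3,70+237/3,227-53.5+19))"
```

```text
[485.71533621 241.33232706  75.        ] [482.90710678 240.3757477  192.5       ]
```

```bash
python3 -m handwheel '[[[0,1.4,15,0,15],[0,0,30,0,15],[0,0,30,0,15],[0,0,14,0,15],[0,0,5,0,15]]]' 
python3 -m handwheel '[[[0,0,0,0,15],[0,0,0,0,15]]]'
python3 -m handwheel '[[[0,0,3,0,15],[0,0,2,0,15],[0,0,2,0,15],[0,0,0,0,15]]]'
python3 -c "
from h import *
print(toolxy(arm.get_obs(),[472.6,242.7,116.5]))"
```

```text
t: 9.45
ee_pos: [472.5, 243.5, 132.4]
ee_rot: [0.141, 0.99, -0.0, -0.0]
force: [-0.6, -0.1, -4.0]
finger_gap: 0.255
gripper_force: 49.4
t: 9.7
ee_pos: [473.4, 244.3, 134.2]
ee_rot: [0.141, 0.99, 0.001, 0.001]
force: [0.0, -0.2, -3.7]
finger_gap: 0.257
gripper_force: 49.4
t: 10.2
ee_pos: [472.6, 243.8, 126.1]
ee_rot: [0.141, 0.99, -0.0, -0.0]
force: [0.1, 0.3, -4.3]
finger_gap: 0.255
gripper_force: 49.4
[-0.34649421 -1.05451234  9.59659428]
```

```bash
python3 -m handwheel '[[[0,0,2,0,15],[0,0,1.5,0,15],[0,0,0,0,15]]]' 
python3 -m handwheel '[[[0,0,2,0,15],[0,0,1,0,15],[0,0,0,0,15]]]'
python3 -m handwheel '[[[0,0,1.5,0,15],[0,0,0,0,15]]]'
```

```text
t: 10.58
ee_pos: [472.6, 243.9, 122.6]
ee_rot: [0.141, 0.99, -0.0, -0.0]
force: [-0.4, -0.7, -3.8]
finger_gap: 0.26
gripper_force: 49.4
t: 10.95
ee_pos: [472.6, 243.9, 119.7]
ee_rot: [0.141, 0.99, -0.0, -0.0]
force: [-0.1, -0.5, -3.5]
finger_gap: 0.264
gripper_force: 49.4
t: 11.2
ee_pos: [472.6, 243.9, 118.2]
ee_rot: [0.141, 0.99, -0.0, -0.0]
force: [-0.2, -0.3, -3.8]
finger_gap: 0.258
gripper_force: 49.4
```

```bash
python3 -m handwheel '[[[0,0,1,0,15],[0,0,0,0,15]]]' 
python3 -m handwheel '[[[0,0,0.7,0,15],[0,0,0,0,15]]]'
python3 -m handwheel '[[[0,0,0.5,0,15],[0,0,0,0,15]]]'
```

```text
t: 11.45
ee_pos: [472.7, 243.8, 117.2]
ee_rot: [0.141, 0.99, -0.0, -0.0]
force: [0.4, 0.0, -4.3]
finger_gap: 0.261
gripper_force: 49.4
t: 11.7
ee_pos: [472.8, 244.0, 116.7]
ee_rot: [0.141, 0.99, 0.0, 0.0]
force: [-0.3, 0.2, -2.8]
finger_gap: 0.255
gripper_force: 49.7
t: 11.95
ee_pos: [472.8, 244.1, 116.5]
ee_rot: [0.141, 0.99, 0.0, 0.0]
force: [-1.3, 0.1, 0.3]
finger_gap: 0.258
gripper_force: 50.2
```

Contact came at TCP z = 116.6, against an expected home of 116.5. I'll press slightly and release.

```bash
python3 -m handwheel '[[[0,0,0.4,0,15],[0,0,0,0,15]]]' 
python3 -m handwheel '[[[0,0,0,0,35],[0,0,0,0,60],[0,0,0,0,60],[0,0,0,0,60],[0,0,0,0,60]]]'
python3 -c "
from h import *
o,f=wgrab('w6')"
```

```text
t: 12.2
ee_pos: [472.9, 244.1, 116.4]
ee_rot: [0.141, 0.99, 0.0, 0.0]
force: [-2.6, -1.5, 6.5]
finger_gap: 0.262
gripper_force: 50.7
t: 12.82
ee_pos: [472.7, 243.9, 115.7]
ee_rot: [0.141, 0.99, -0.0, -0.0]
force: [-0.1, -0.1, 0.8]
finger_gap: 0.702
gripper_force: 0.0
```

View pics/w6.png

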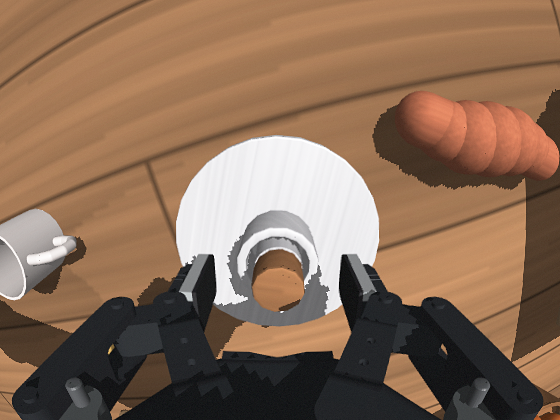

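The lids sit level on the tin and the knob is free at (278,290). The collar is round it with visible clearance. I'll measure the plate and knob in the tool frame.

```bash
cat > lid2.py <<'E'
from h import *
import pickle
from scipy.optimize import least_squares
o,f=pickle.load(open("w6.pkl","rb"))
h=cv2.cvtColor(f["frame"],cv2.COLOR_BGR2HSV).astype(int)
def fit(m,z,n,lo,hi,r):
    cs,_=cv2.findContours(m.astype(np.uint8),cv2.RETR_EXTERNAL,cv2.CHAIN_APPROX_NONE);k=max(cs,key=cv2.contourArea)[:,0]
    k=cv2.convexHull(k)[:,0]; k=k[(k[:,1]>lo)&(k[:,1]<hi)]
    P=np.array([toolxy(o,wonz(o,f,*p,z)) for p in k])
    s=least_squares(lambda c:np.hypot(P[:,0]-c[0],P[:,1]-c[1])-c[2],[0,0,r],loss="soft_l1").x
    print(n,len(P),np.round(s,1),"want r",r)
w=np.zeros(h.shape[:2],bool);w[120:250,165:390]=1
fit(w&(h[...,1]<40)&(h[...,2]>130),82,"plate",0,225,62)
w[:]=0;w[245:318,245:312]=1
fit(w&(h[...,1]>90)&(h[...,2]>60),136,"knob",275,320,12)
E
python3 lid2.py
```

```text
plate 29 [ 0.   0.1 60.6] want r 62
knob 17 [-0.1  0.3 11.5] want r 12
```

Both are centred on the tool axis within 0.3 mm. I'll descend, grip the collar and check.

```bash
python3 -m handwheel '[[[0,0,6,0,60],[0,0,10,0,60],[0,0,8,0,60],[0,0,4,0,60],[0,0,0,0,60]]]' 
python3 -m handwheel '[[[0,0,0,0,50],[0,0,0,0,44],[0,0,0,0,38],[0,0,0,0,33],[0,0,0,0,33]]]' 40
python3 -m handwheel '[[[0,0,0,0,33],[0,0,-0.5,0,33],[0,0,-1,0,33],[0,0,-1.5,0,33],[0,0,0,0,33]]]'
python3 -c "
from h import *
o,f=wgrab('w7')"
```

```text
t: 13.5
ee_pos: [472.5, 243.7, 87.2]
ee_rot: [0.141, 0.99, -0.0, -0.0]
force: [0.7, 0.2, 0.4]
finger_gap: 0.699
gripper_force: 0.0
t: 14.12
ee_pos: [472.9, 244.0, 88.3]
ee_rot: [0.141, 0.99, 0.0, 0.0]
force: [-1.9, 0.2, 4.9]
finger_gap: 0.481
gripper_force: 40.2
t: 14.75
ee_pos: [472.7, 243.9, 90.7]
ee_rot: [0.141, 0.99, -0.0, -0.0]
force: [0.2, -0.4, -1.5]
finger_gap: 0.482
gripper_force: 40.6
```

View pics/w7.png

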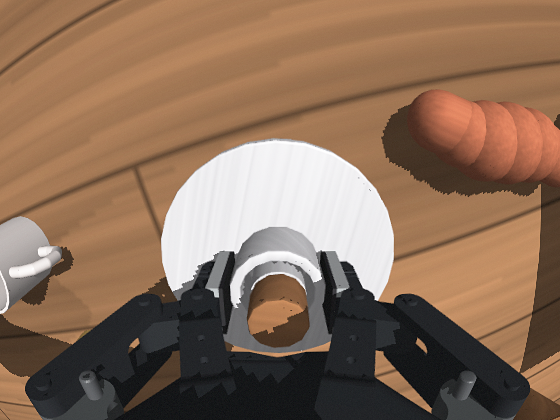

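The fingers hold the collar, with the knob free inside it at (280,310), and the 1.5 N load matches the outer lid alone. I'll lift straight up.

```bash
python3 -m handwheel '[[[0,0,-3,0,33],[0,0,-6,0,33],[0,0,-8,0,33],[0,0,-8,0,33],[0,0,-8,0,33]]]'
python3 -m handwheel '[[[0,0,-10,0,33],[0,0,-12,0,33],[0,0,-12,0,33],[0,0,-15,0,33],[0,0,-15,0,33]]]'
python3 -m handwheel '[[[0,0,-12,0,33],[0,0,-8,0,33],[0,0,-3,0,33],[0,0,0,0,33],[0,0,0,0,33]]]'
python3 -m handwheel '[[[0,0,0,0,33],[0,0,0,0,33],[0,0,0,0,33]]]'
python3 -c "
from h import *
s=arm.grab_frame('scene');cv2.imwrite('pics/s8.png',cv2.resize(s['frame'][70:260,280:480],None,fx=3,fy=3))"
```

```text
t: 15.42
ee_pos: [472.8, 243.9, 124.5]
ee_rot: [0.141, 0.99, 0.0, 0.0]
force: [-0.2, 1.1, -1.9]
finger_gap: 0.482
gripper_force: 40.6
t: 16.05
ee_pos: [472.8, 243.9, 188.8]
ee_rot: [0.141, 0.99, 0.0, 0.0]
force: [0.2, -0.8, -2.4]
finger_gap: 0.482
gripper_force: 40.6
t: 16.68
ee_pos: [472.4, 243.7, 210.2]
ee_rot: [0.141, 0.99, -0.0, -0.0]
force: [0.4, 0.2, -2.3]
finger_gap: 0.478
gripper_force: 40.6
t: 17.05
ee_pos: [472.7, 243.9, 210.6]
ee_rot: [0.141, 0.99, -0.0, -0.0]
force: [-0.6, -0.1, -1.9]
finger_gap: 0.483
gripper_force: 40.6
```

View pics/s8.png

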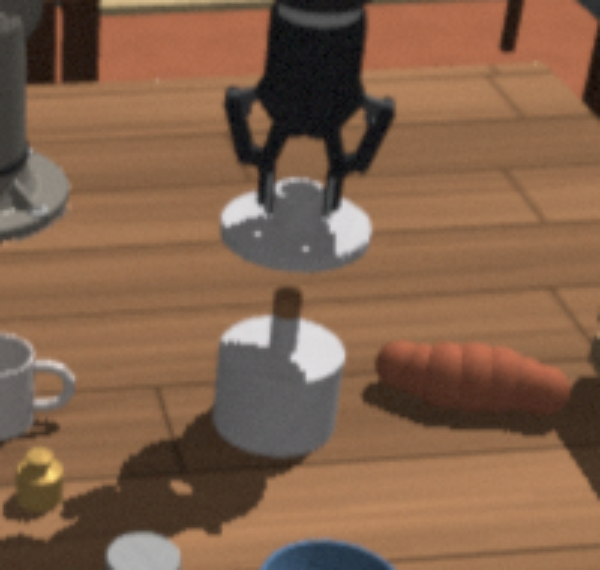

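The inner lid sits home on the tin with its knob upright at (287,320). The outer lid is held level above it, about 122 mm higher than where it sat. I'm handing in the job.

```bash
python3 -c "
from station import arm
print(arm.close_job())"
```

```text
the job is handed in; nothing more can be done
None
```

The job is handed in, verdict not shown: in the last picture the inner lid sits home on the tin, and the outer lid is held level by its collar, about 12 cm above where it sat.

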